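# Lock the cake turntable with its pin

## Task

Lock the cake-decorating turntable so that its top can no longer turn: pull the locking pin out of its parking hole in the middle of the top, stand it in the hole near the rim, and with the pin lightly pressed on the base below turn the top by it until the tip sinks into one of the stop holes hidden underneath. Leave the pin fully home, its collar flat on the top, and let go of it. Feel for the hole with a light hand, never forcing the pin down or sideways, and leave the things standing round about where they are.

Things in the scene. Friction and masses are not known exactly. Their poses are not given: they have to be found in the camera images.
- pin_grip (a point): Centre of the locking pin's grip, on its axis: 52 mm above its tip, 27 mm above the underside of its collar. z up along the pin. Take it here from above, fingers level with this point: they stay clear of the top. Start: parked upright in the middle of the turntable's top, collar resting on it.
- lock_pin: The pin, origin at its tip, z up along it: round steel shank 10 mm across and 25 mm long (tip chamfered 1.4 mm), above it a steel collar 26 mm across and 4 mm thick, then a round black ribbed grip 18 mm across. 75 mm long in all, about 0.06 kg.
- pin_tip (a point): Centre of the flat end of the pin's shank, 52 mm below pin_grip along the pin.
- top_centre (a point): Centre of the top's flat upper face, on the vertical turning axis, 42 mm above the worktop. z up, x points to the rim hole. The top, a plain aluminium disc 250 mm across and 9 mm thick, turns without end either way with a light drag (about 0.4 N at the rim hole) and stays where left. In its middle is the pin's parking hole, 12 mm across, 29 mm deep.
- rim_hole (a point): Mouth of the one hole near the top's rim, level with the upper face, 100 mm from top_centre; it turns with the top. 12 mm across, through the 9 mm disc; a small spring plunger in its wall grips the shank: the pin needs 2 to 5 N to push it down and does not sink by itself. The base's flat face lies 3 mm below the disc: a pin pushed in first rests on it, its tip 12 mm below the upper face.
- turntable: The whole turntable; its low round dark base, 236 mm across, stands fast. Origin on the worktop under the axis. Four blind stop holes (13 mm across, 16 mm deep) lie unseen in the base's face, 90 degrees apart on the rim hole's circle, at unknown headings: 14 to 76 degrees of turn from the start either way reaches one. There the pin goes 13 mm further down. Oiled metal, it slides easily.
- honey_jar: A jar with a red lid, 65 mm across, 100 mm high, standing near the turntable; origin at its foot. To be left alone.
- heart_mug: A mug, 88 mm high, 106 mm over its handle, standing near the turntable; origin at its foot. To be left alone.
- salt_shaker: A salt shaker, 44 mm across, 90 mm high, standing in front of the sink; origin at its foot. To be left alone.
Things that resemble listed ones, but are neither listed nor needed, are in the scene too. Leave any red or yellow look-alike of the lock_pin alone.

How it is judged:
On the way, in this order (a step that is already met when the one before it is completed fails the run):
1. the pin is drawn out of its parking hole (z of pin_tip in the frame of top_centre above 0.004 m), for 0.1 s.
2. the pin stands through the hole near the rim of the top (z of pin_tip in the frame of top_centre below -0.006 m and horizontal distance between pin_tip and rim_hole below 0.004 m), for 0.1 s.
At the end, for the whole second after the job is handed in: The pin stands upright (within 0.1 rad) in the rim hole (within 4 mm of its middle), dropped into a stop hole and fully home: its tip at least 22.5 mm below the upper face of the top (25 mm when the collar lies flat on it), at rest and let go (z of pin_tip in the frame of top_centre below -0.0225 m and horizontal distance between pin_tip and rim_hole below 0.004 m and angle between pin_tip's own z axis and vertical below 0.1 rad and linear speed of lock_pin below 0.02 m/s); the robot touches nothing.
It fails at once if the pin is forced: pressed or pushed against the turntable with more than 35 N (contact force between lock_pin and turntable above 35 N).
It fails at once if a bystander is pushed more than 30 mm or knocked over (distance of any of honey_jar, heart_mug, salt_shaker from where it was at the start of the episode above 0.03 m or angle between any of honey_jar, heart_mug, salt_shaker's own z axis and vertical above 0.4 rad).
It also fails if it takes over 67 s, if anything falls off the work surface, if the arm or the gripper's body presses on something with over 40 N, if the wrist force passes 120 N, or if a joint passes its speed limit or range.

## Robot

A 6-joint arm with a two-finger parallel gripper is mounted at the origin on a cart in front of the work surface, level with it; the furniture and walls round the work are solid. World frame = base frame: x ahead of the robot, y to its left, z up, the work surface at z = 0. Lengths are in m, angles in rad, forces in N, time in s.
With the tool pointing down it reaches from about 0.4 to 0.825 m from the base axis. Payload 7 kg.
Tool frame: the origin (TCP) lies midway between the tips of the shut fingers; the grasp point (between the pads) lies 19 mm behind it; z points along the fingers, y is the line along which they close (so a half turn about z gives the same grasp; the last joint's range is limited). The gripper opens to 88 mm and grips with 3 to 60 N. Pads are 19 mm wide; open, the fingers measure 130 mm over their backs; the gripper's body (78 mm by 193 mm) begins 47 mm behind the grasp point.
Start: joints at [-0.855, 0.359, 0.012, 0, -1.224, -0.288], TCP at [0.28, -0.614, 0.227] pointing down, gripper open.
Joint ranges: [-3.07, 3.07], [-1.43, 2.12], [-1.02, 1.25], [-3.03, 1.67], [-3.05, -0], [-3.03, 3.03]. Speed limits (rad/s): [2.39, 2.39, 3.01, 3.14, 3.14, 3.14].

## Interface

Orientations are given as a unit quaternion [x, y, z, w].
In Python, from plant import arm, imaging gives the robot as it stands.
- The arm moves only by the tool carry_out, never from a script. Its argument "commands" is a list of rows, each a list of 5 numbers: the shift along the tool's x, y, z in cm, then the turn about the tool's z in degrees, then the gripper command: -1 is fully open, 1 is shut, values between are in proportion. A call has 1 to 12 rows; each row is the pose to reach, as a shift and turn from the pose commanded when the call began, along the tool's axes at that moment; what a row does not reach only later rows make up. A row lasts 1/8 s, in which the tool goes at most 62.5 mm and 10.7 degrees, less where a joint would pass 70% of its speed; a pose out of reach is approached as far as the arm can. A call with a gripper value outside its range is refused whole. The fingers move at their own pace and stop on an object; "force" is the grip in N (left out, the last holds). Time passes only in rows, so rows that repeat a pose let the fingers close. It gives the time, the measured TCP pose, the force, the opening and the grip force at its end, in the units of the state.
- arm.sense(): the state, without advancing time (a new reading comes with each control period).
- imaging.get_image(name): name is "scene" or "top"; returns (picture, depth): 384x512x3 uint8, red, green, blue; 384x512 float32, m along the optical axis (not along the pixel's ray), 0 where there is no reading.
- imaging.camera_info(name): a dict with "K" (3x3 intrinsics, pixels), "origin" and "rotation" of the camera in the world. Camera axes: x right, y down, z forward; pixel columns grow to the right and rows downward; lengths in m; the calibration is good to about 2 mm. A picture is of the moment at which its call begins. camera_info takes no time and is no camera call.
- arm.finish_job(): hands the job in; it is judged then, once.
The state is a dict: "t": time; "qpos": joint angles; "qvel": joint speeds; "tau": joint torques, N m; "position": TCP position; "eef_rot": TCP orientation; "contact_force": force on the tool from outside, world axes, zero at the start; "wrist_torque": the same for the moment, N m; "grip_width": finger opening in m; "finger_force": force on a finger pad.
Only numpy, scipy, OpenCV 4.12 (cv2) and the standard library are available. Lean on these libraries where they do the work, as an engineer would, in place of code of your own. Each camera call takes 0.05 s, during which the arm holds its last target. There are 200 camera calls.

## Working session

There is one attempt and no reset: what is moved stays moved. The work goes in short steps, Python scripts to look and compute and a tool call to move; the robot and the scene stay as the last step left them, time stands still between calls to the robot, and variables do not carry over. Pictures are saved under pics/ and viewed, at most 10 in all, crops included, and the job is handed in when it is done.

Besides the shell and the picture viewer there is one more tool, called after "Call:" as a command line: name --pt "numbers of a row" for each row, then --argument value for the rest. carry_out: Moves the arm, as the interface text tells. Its arguments: {"type":"object","properties":{"commands":{"type":"array","items":{"type":"array","items":{"type":"number"}}},"force":{"type":"number"}},"required":["commands"]}

```bash
mkdir -p pics; cat > h.py <<'E'
import numpy as np, cv2
from plant import arm, imaging
def grab(n,f=None):
    p,d=imaging.get_image(n)
    if f: cv2.imwrite('pics/'+f,p[:,:,::-1])
    return p,d
def ray(n,u,v):
    c=imaging.camera_info(n);K=np.array(c['K']);R=np.array(c['rotation']);o=np.array(c['origin'])
    return o,R@np.linalg.solve(K,[u,v,1.])
def onz(n,u,v,z):
    o,d=ray(n,u,v);return o+d*(z-o[2])/d[2]
def proj(n,P):
    c=imaging.camera_info(n);q=np.array(c['K'])@(np.array(c['rotation']).T@(np.array(P)-c['origin']));return q[:2]/q[2]
E
python3 - <<'E'
from h import *
a,_=grab('scene');b,_=grab('top')
np.savez('i0.npz',a=a,b=b)
cv2.imwrite('pics/s0.png',a[:,:,::-1]);cv2.imwrite('pics/t0.png',b[:,:,::-1])
for n in('scene','top'):print(imaging.camera_info(n))
s=arm.sense();print(s['position'],s['eef_rot'],s['contact_force'],s['t'],s['grip_width'])
E
```

```text
{'K': array([[359.59193988,   0.        , 256.75722814],
       [  0.        , 359.59193988, 192.05041271],
       [  0.        ,   0.        ,   1.        ]]), 'origin': array([0.04211486, 0.49009878, 0.71026246]), 'rotation': array([-0.2507114 ,  0.85365315, -0.43979337,  0.12248219])}
{'K': array([[363.80988478,   0.        , 252.30844356],
       [  0.        , 363.80988478, 189.77801424],
       [  0.        ,   0.        ,   1.        ]]), 'origin': array([ 0.34666374, -0.25241082,  1.14905013]), 'rotation': array([-0.69715013,  0.71400481, -0.0495047 ,  0.04157049])}
[ 0.27984057 -0.61378514  0.22571407] [-2.12225186e-01  9.77220510e-01  7.07237175e-04 -2.10408681e-04] [ 0.04205787  0.39931152 -0.53767356] 0.1 0.08776781096555067
```

View pics/s0.png

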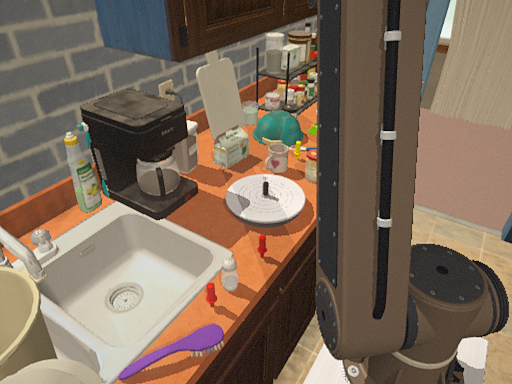

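View pics/t0.png

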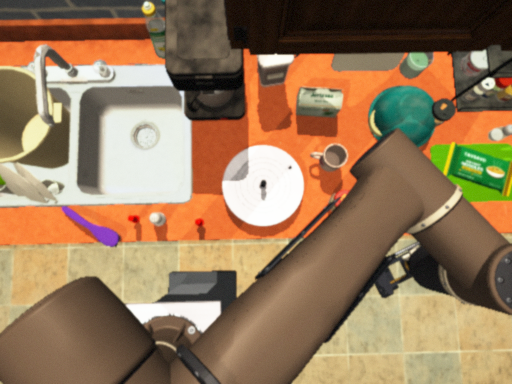

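The scene view shows the turntable at about (265,198), with the black pin at (265,188). The top view shows the disc at (263,186), the pin at its centre and a dark dot, probably the rim hole, at (290,167).

Pin candidates:
- Black pin: scene (265,188), top (263,185). This matches the description, so I choose it.
- Red look-alikes: scene (262,245) and (211,293).
- Yellow look-alike: scene (297,148).

I'll check the choice in a close crop.

```bash
python3 - <<'E'
import re
s=open('h.py').read()
s=s.replace("import numpy as np, cv2","import numpy as np, cv2\nfrom scipy.spatial.transform import Rotation as Ro").replace("R=np.array(c['rotation'])","R=Ro.from_quat(c['rotation']).as_matrix()").replace("(np.array(c['rotation']).T@","(Ro.from_quat(c['rotation']).as_matrix().T@")
open('h.py','w').write(s)
E
python3 - <<'E'
from h import *
z=np.load('i0.npz');a,b=z['a'],z['b']
A=cv2.resize(a[165:230,215:315],None,fx=6,fy=6,interpolation=cv2.INTER_CUBIC)
B=cv2.resize(b[140:232,215:315],None,fx=6,fy=6,interpolation=cv2.INTER_CUBIC)
C=np.zeros((600,800,3),np.uint8)
A=cv2.resize(A,(400,260));B=cv2.resize(B,(400,368))
C[:260,:400]=A;C[:368,400:]=B
cv2.imwrite('pics/c0.png',C[:,:,::-1])
hsv=cv2.cvtColor(b,cv2.COLOR_RGB2HSV)
m=((hsv[...,1]<60)&(hsv[...,2]>120)).astype(np.uint8)
m[:, :212]=0;m[:,310:]=0;m[:140]=0;m[232:]=0
cs,_=cv2.findContours(m,cv2.RETR_EXTERNAL,cv2.CHAIN_APPROX_NONE)
c=max(cs,key=cv2.contourArea);e=cv2.fitEllipse(cv2.convexHull(c));print('disc',e,onz('top',*e[0],.042))
g=cv2.cvtColor(b,cv2.COLOR_RGB2GRAY);print(g[160:175,282:298])
print('rim?',onz('top',290,167,.042))
E
```

```text
disc ((262.6666259765625, 185.27243041992188), (80.428955078125, 80.85021209716797), 98.845947265625) [ 0.50321617 -0.29880412  0.042     ]
[[249 250 250 250 250 250 250 250 250 250 250 244 221 176 151 149]
 [250 250 250 250 250 250 250 250 250 250 250 249 242 214 173 154]
 [250 249 249 249 250 250 250 251 250 250 250 251 251 244 210 164]
 [249 249 249 250 250 250 250 250 250 250 251 252 253 252 240 191]
 [248 249 250 249 249 249 248 245 242 248 251 253 254 254 250 227]
 [249 249 249 249 249 245 239 230 214 236 250 254 254 254 253 246]
 [249 249 249 249 247 239 223 179 151 204 246 253 254 254 254 252]
 [249 249 249 248 246 233 189 122 102 179 242 252 254 254 254 253]
 [250 249 247 244 243 234 193 137 148 205 245 253 254 254 254 254]
 [250 249 247 243 244 243 231 217 225 241 250 253 254 254 254 254]
 [250 249 249 247 247 248 248 247 247 250 253 254 254 254 254 254]
 [249 249 249 249 249 250 252 252 252 253 253 254 254 254 254 254]
 [246 249 250 251 251 250 253 253 253 253 254 254 254 254 254 254]
 [244 249 251 253 253 252 251 253 254 253 253 253 254 254 254 254]
 [247 250 253 254 254 252 251 253 253 253 253 253 253 254 254 254]]
rim? [ 0.55838865 -0.38506685  0.042     ]
```

View pics/c0.png

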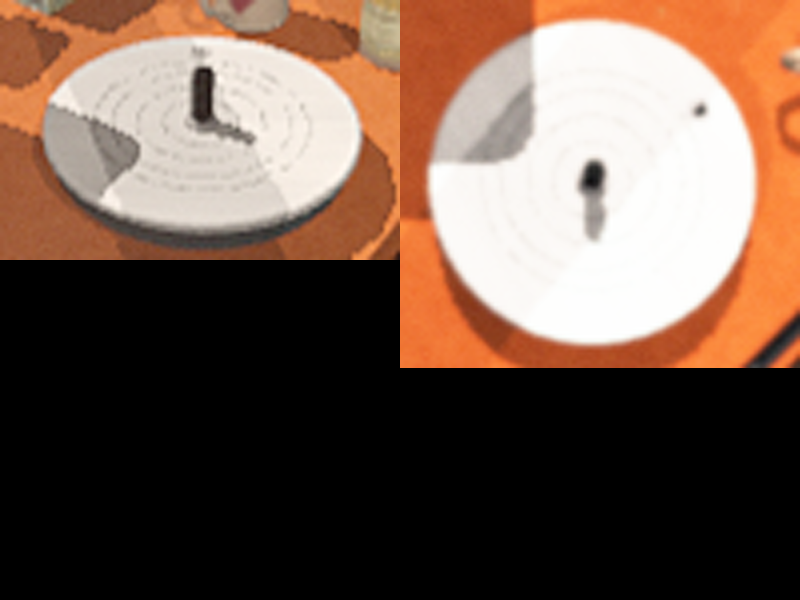

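The crop confirms it: a black ribbed pin at the disc's centre and the rim hole at crop (700,109). Next I need the bystander positions and the first move.

```bash
cat >> h.py <<'E'
def goto(P,yaw):  # shift in tool cm for TCP target; yaw= heading of tool y in deg
    s=arm.sense();R=Ro.from_quat(s['eef_rot']).as_matrix()
    h=np.degrees(np.arctan2(R[1,1],R[0,1]))
    print('pos',np.round(s['position'],4),'shift cm',np.round(100*R.T@(np.array(P)-s['position']),2),'turn',round((h-yaw+90)%180-90,2),'t',s['t'],'F',np.round(s['contact_force'],2))
E
python3 - <<'E'
from h import *
z=np.load('i0.npz');b=z['b']
g=250-cv2.cvtColor(b,cv2.COLOR_RGB2GRAY)[162:172,285:294].astype(float);g[g<15]=0
v,u=np.mgrid[162:172,285:294];u0,v0=(g*u).sum()/g.sum(),(g*v).sum()/g.sum()
h=onz('top',u0,v0,.042);c=onz('top',262.667,185.272,.042);print(u0,v0,h,c,np.linalg.norm(h-c),np.degrees(np.arctan2(*(h-c)[1::-1])))
print('grip top px expected',proj('top',[*c[:2],.092]),proj('scene',[*c[:2],.092]),proj('scene',[*c[:2],.042]),proj('scene',h))
p,d=imaging.get_image('scene')
for uv in [(277,160),(312,165),(262,245),(312,152)]:
    o,r=ray('scene',*uv);print(uv,o+r*d[uv[1],uv[0]])
for uv in [(333,155),(315,156)]:print(uv,onz('top',*uv,.08))
dk=(cv2.cvtColor(p,cv2.COLOR_RGB2GRAY)<70)[175:205,255:275];w=np.argwhere(dk);print('pin px scene',w.min(0)+[175,255],w.max(0)+[175,255],w.mean(0)+[175,255])
goto([c[0],c[1],.12],90);goto([c[0],c[1],.05],90)
E
```

```text
289.44444444444446 167.11640211640213 [ 0.55806139 -0.3833312   0.042     ] [ 0.50321748 -0.29880531  0.042     ] 0.10075952126385644 -57.02281946023434
grip top px expected [263.31190624 182.87355247] [265.34145987 182.25105015] [264.93905663 195.40817168] [264.08595369 177.76770368]
(277, 160) [ 0.56397192 -0.47957655  0.06201181]
(312, 165) [ 0.44013657 -0.50293388  0.07114476]
(262, 245) [ 0.38895893 -0.09598019  0.05192241]
(312, 152) [ 0.4601496  -0.538829    0.09874783]
(333, 155) [ 0.584854   -0.51130954  0.08      ]
(315, 156) [ 0.58299812 -0.45695812  0.08      ]
pin px scene [182 264] [195 267] [188.13207547 265.49056604]
pos [ 0.2799 -0.6139  0.2258] shift cm [-33.39  19.39  10.6 ] turn 24.51 t 0.15 F [-0.52 -0.02 -0.16]
pos [ 0.2799 -0.6139  0.2258] shift cm [-33.39  19.38  17.6 ] turn 24.51 t 0.15 F [-0.52 -0.02 -0.16]
```

Call:
carry_out --pt "-33.4 19.4 2 24.5 -1" --pt "-33.4 19.4 2 24.5 -1" --pt "-33.4 19.4 2 24.5 -1" --pt "-33.4 19.4 2 24.5 -1" --pt "-33.4 19.4 2 24.5 -1" --pt "-33.4 19.4 2 24.5 -1" --pt "-33.4 19.4 2 24.5 -1" --pt "-33.4 19.4 7 24.5 -1" --pt "-33.4 19.4 10.6 24.5 -1" --pt "-33.4 19.4 10.6 24.5 -1" --force 12

```text
t: 1.4
position: [0.5012, -0.2988, 0.1179]
eef_rot: [0.0, 1.0, 0.001, -0.003]
contact_force: [-0.7, 0.5, 0.2]
grip_width: 0.0877
finger_force: 0.0
```

```bash
python3 - <<'E'
from h import *
goto([.5032,-.2988,.05],90)
s=arm.sense();print(Ro.from_quat(s['eef_rot']).as_matrix().round(4).tolist())
E
```

```text
pos [ 0.5012 -0.2988  0.1179] shift cm [-0.24 -0.01  6.79] turn -0.03 t 1.4 F [-0.72  0.52  0.18]
[[-1.0, 0.0005, -0.0058], [0.0005, 1.0, 0.0016], [0.0058, 0.0016, -1.0]]
```

Call:
carry_out --pt "0 0 4 0 -1" --pt "0 0 6.8 0 -1" --pt "0 0 6.8 0 -1" --pt "0 0 6.8 0 -1"

```text
t: 1.9
position: [0.5047, -0.2998, 0.0546]
eef_rot: [-0.0, 1.0, -0.001, 0.001]
contact_force: [-0.1, -0.5, 0.5]
grip_width: 0.0873
finger_force: 0.0
```

```bash
python3 - <<'E'
from h import *
goto([.5032,-.2988,.05],90)
E
```

```text
pos [ 0.5047 -0.2998  0.0546] shift cm [0.15 0.1  0.46] turn 0.02 t 1.9 F [-0.08 -0.53  0.51]
```

Call:
carry_out --pt "0 0 0 0 -1" --pt "0 0 0 0 -1"

```text
t: 2.15
position: [0.5041, -0.2993, 0.0538]
eef_rot: [-0.0, 1.0, -0.0, 0.001]
contact_force: [-0.2, 0.3, -0.1]
grip_width: 0.0877
finger_force: 0.0
```

```bash
python3 - <<'E'
from h import *
goto([.5032,-.2988,.05],90)
E
```

```text
pos [ 0.5041 -0.2993  0.0538] shift cm [0.09 0.05 0.38] turn 0.02 t 2.15 F [-0.22  0.28 -0.05]
```

Call:
carry_out --pt "0.1 0.05 0.35 0 -1" --pt "0.1 0.05 0.35 0 -1" --pt "0.1 0.05 0.35 0 1" --pt "0.1 0.05 0.35 0 1" --pt "0.1 0.05 0.35 0 1" --pt "0.1 0.05 0.35 0 1" --pt "0.1 0.05 0.35 0 1" --pt "0.1 0.05 0.35 0 1" --force 20

```text
t: 3.15
position: [0.5024, -0.2986, 0.0491]
eef_rot: [-0.0, 1.0, -0.0, 0.0]
contact_force: [-0.5, 0.3, -0.1]
grip_width: 0.0331
finger_force: 0.0
```

```bash
python3 - <<'E'
from h import *
goto([.5032,-.2988,.05],90);s=arm.sense();print(s['grip_width'],s['finger_force'])
E
```

```text
pos [ 0.5024 -0.2986  0.0491] shift cm [-0.08 -0.02 -0.09] turn 0.01 t 3.15 F [-0.55  0.3  -0.09]
0.033113641183670675 0.0
```

Call:
carry_out --pt "-0.05 0 -0.05 0 1" --pt "-0.05 0 -0.05 0 1" --pt "-0.05 0 -0.05 0 1" --pt "-0.05 0 -0.05 0 1" --pt "-0.05 0 -0.05 0 1"

```text
t: 3.78
position: [0.503, -0.2986, 0.0496]
eef_rot: [-0.0, 1.0, -0.0, 0.0]
contact_force: [0.7, 0.6, 0.9]
grip_width: 0.0177
finger_force: 20.0
```

```bash
python3 - <<'E'
from h import *
goto([.5032,-.2988,.05],90);s=arm.sense();print(s['grip_width'],s['finger_force'])
E
```

```text
pos [ 0.503  -0.2986  0.0496] shift cm [-0.02 -0.02 -0.04] turn 0.01 t 3.775 F [0.66 0.64 0.92]
0.017714186548155885 20.00003457069397
```

Call:
carry_out --pt "0 0 -1 0 1" --pt "0 0 -2 0 1" --pt "0 0 -3 0 1" --pt "0 0 -4 0 1" --pt "0 0 -4 0 1" --pt "0 0 -4 0 1"

```text
t: 4.53
position: [0.5028, -0.2985, 0.0894]
eef_rot: [-0.0, 1.0, 0.0, -0.0]
contact_force: [-1.2, 1.3, -0.5]
grip_width: 0.0175
finger_force: 20.0
```

```bash
python3 - <<'E'
from h import *
goto([.503+.05442,-.2986-.08389,.082],90);p,d=grab('scene');b,_=grab('top')
s=arm.sense();print(s['position'],s['grip_width'])
A=cv2.resize(p[130:230,215:315],(400,400),interpolation=cv2.INTER_CUBIC)
B=cv2.resize(b[140:232,215:315],(400,368),interpolation=cv2.INTER_CUBIC)
C=np.zeros((400,800,3),np.uint8);C[:,:400]=A;C[:368,400:]=B
cv2.imwrite('pics/c1.png',C[:,:,::-1])
print('tip px exp',proj('scene',[*s['position'][:2],.056]))
E
```

```text
pos [ 0.5028 -0.2985  0.0894] shift cm [-5.47 -8.4   0.74] turn 0.01 t 4.525 F [-1.15  1.27 -0.49]
[ 0.50260529 -0.29847924  0.08912659] 0.017660872203039694
tip px exp [265.16278248 191.90657854]
```

View pics/c1.png

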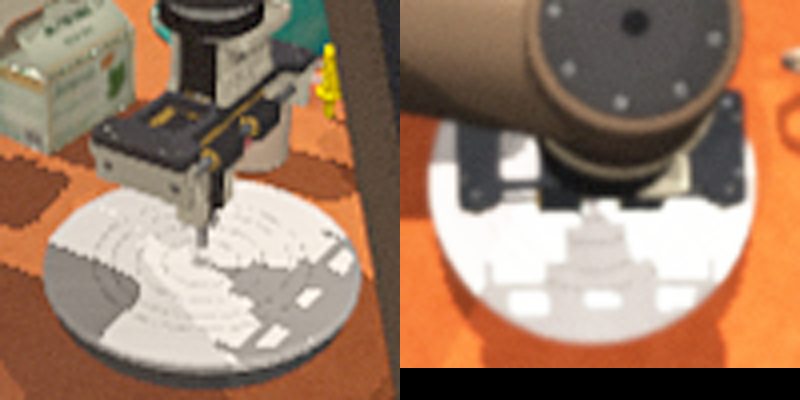

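Black pin held upright and drawn out (tip at crop (202,258)); nothing disturbed. Next I move over the rim hole.

Call:
carry_out --pt "-2.7 -4.2 0 0 1" --pt "-5.4 -8.4 0 0 1" --pt "-5.4 -8.4 0 0 1" --pt "-5.4 -8.4 0.9 0 1" --pt "-5.4 -8.4 0.9 0 1" --pt "-5.4 -8.4 0.9 0 1" --pt "-5.4 -8.4 0.9 0 1"

```text
t: 5.5
position: [0.5571, -0.3822, 0.0811]
eef_rot: [-0.0, 1.0, -0.0, 0.0]
contact_force: [-0.1, 0.3, -0.7]
grip_width: 0.0172
finger_force: 20.0
```

```bash
python3 - <<'E'
from h import *
p,d=grab('scene')
goto([.503+.05442,-.2986-.08389,.0766],90)
s=arm.sense();P=s['position']
A=cv2.resize(p[150:210,225:315],(720,480),interpolation=cv2.INTER_CUBIC)
cv2.imwrite('pics/c2.png',A[:,:,::-1])
f=lambda q:(proj('scene',q)-[225,150])*8
print('hole centre exp',f([.5577,-.3827,.042]),'tip',f([P[0],P[1],P[2]-.0326]))
E
```

```text
pos [ 0.5571 -0.3823  0.0811] shift cm [-0.03 -0.02  0.45] turn 0.04 t 5.55 F [ 1.36  0.06 -0.02]
hole centre exp [312.6377481  223.09025184] tip [313.64711302 211.04922442]
```

View pics/c2.png

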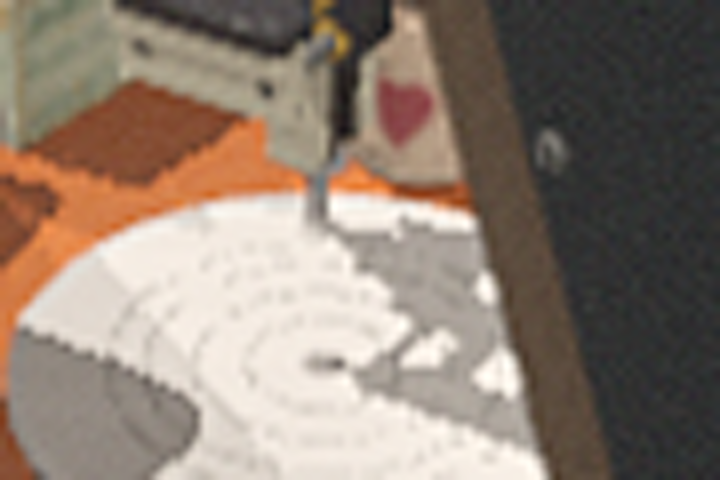

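Tip at crop (317,222), over the rim hole with the same camera offset the parking hole shows (327,362). I'll lower gently.

Call:
carry_out --pt "0 0 0.3 0 1" --pt "0 0 0.5 0 1" --pt "0 0 0.6 0 1" --pt "0 0 0.7 0 1" --pt "0 0 0.75 0 1" --pt "0 0 0.75 0 1"

```text
t: 6.3
position: [0.5569, -0.3827, 0.0731]
eef_rot: [-0.0, 1.0, -0.0, 0.0]
contact_force: [-1.2, 0.0, -0.2]
grip_width: 0.0177
finger_force: 20.0
```

Call:
carry_out --pt "0 0 0.1 0 1" --pt "0 0 0.2 0 1" --pt "0 0 0.2 0 1"

```text
t: 6.68
position: [0.557, -0.3827, 0.071]
eef_rot: [-0.0, 1.0, -0.0, 0.0]
contact_force: [0.1, -0.7, 0.3]
grip_width: 0.0175
finger_force: 20.0
```

Call:
carry_out --pt "0 0 0.15 0 1" --pt "0 0 0.3 0 1" --pt "0 0 0.4 0 1" --pt "0 0 0.4 0 1"

```text
t: 7.18
position: [0.5572, -0.3826, 0.0669]
eef_rot: [-0.0, 1.0, -0.0, 0.0]
contact_force: [2.3, -1.2, -1.6]
grip_width: 0.0178
finger_force: 20.0
```

Call:
carry_out --pt "0 0 0.1 0 1" --pt "0 0 0.2 0 1" --pt "0 0 0.3 0 1" --pt "0 0 0.3 0 1"

```text
t: 7.68
position: [0.5569, -0.3825, 0.0639]
eef_rot: [-0.0, 1.0, 0.0, -0.0]
contact_force: [2.1, -1.3, -0.3]
grip_width: 0.0177
finger_force: 20.0
```

Call:
carry_out --pt "0 0 0.1 0 1" --pt "0 0 0.15 0 1" --pt "0 0 0.15 0 1"

```text
t: 8.05
position: [0.557, -0.3826, 0.0627]
eef_rot: [-0.0, 1.0, -0.0, 0.0]
contact_force: [1.8, -3.0, 1.0]
grip_width: 0.0177
finger_force: 20.0
```

Call:
carry_out --pt "0 0 0.1 0 1" --pt "0 0 0.1 0 1"

```text
t: 8.3
position: [0.5571, -0.3827, 0.0626]
eef_rot: [-0.0, 1.0, -0.0, 0.0]
contact_force: [-0.0, -1.2, 6.7]
grip_width: 0.0176
finger_force: 20.0
```

The pin stands on the base at about 7 N, tip 12 mm down, exactly as predicted. I'll work out the arc for a counter-clockwise turn, away from the mug and jar.

```bash
python3 - <<'E'
from h import *
t0=-57.2
f=lambda a:np.array([-10*np.cos(np.radians(t0+a)),10*np.sin(np.radians(t0+a))])
print('first', [np.round(f(a)-f(0),2).tolist() for a in np.arange(1.5,12.1,1.5)])
for a in np.arange(12,78,3.5):print(a,'->',a+3.5,[np.round(f(a+k)-f(a),2).tolist() for k in (.875,1.75,2.625,3.5)], 'abs',np.round([.503-f(a+3.5)[0]/100,-.2986+f(a+3.5)[1]/100],4))
E
```

```text
first [[-0.22, 0.14], [-0.43, 0.3], [-0.64, 0.45], [-0.85, 0.61], [-1.05, 0.78], [-1.25, 0.95], [-1.44, 1.13], [-1.63, 1.31]]
12.0 -> 15.5 [[-0.11, 0.11], [-0.21, 0.22], [-0.32, 0.33], [-0.42, 0.44]] abs [ 0.5777 -0.3651]
15.5 -> 19.0 [[-0.1, 0.11], [-0.2, 0.23], [-0.3, 0.35], [-0.39, 0.47]] abs [ 0.5816 -0.3604]
19.0 -> 22.5 [[-0.09, 0.12], [-0.19, 0.24], [-0.27, 0.37], [-0.36, 0.49]] abs [ 0.5852 -0.3555]
22.5 -> 26.0 [[-0.09, 0.13], [-0.17, 0.25], [-0.25, 0.38], [-0.33, 0.51]] abs [ 0.5885 -0.3504]
26.0 -> 29.5 [[-0.08, 0.13], [-0.15, 0.26], [-0.23, 0.4], [-0.3, 0.53]] abs [ 0.5915 -0.3451]
29.5 -> 33.0 [[-0.07, 0.14], [-0.14, 0.27], [-0.2, 0.41], [-0.27, 0.55]] abs [ 0.5942 -0.3396]
33.0 -> 36.5 [[-0.06, 0.14], [-0.12, 0.28], [-0.18, 0.42], [-0.23, 0.56]] abs [ 0.5965 -0.3339]
36.5 -> 40.0 [[-0.05, 0.14], [-0.1, 0.29], [-0.15, 0.43], [-0.2, 0.58]] abs [ 0.5985 -0.3282]
40.0 -> 43.5 [[-0.04, 0.15], [-0.09, 0.29], [-0.13, 0.44], [-0.16, 0.59]] abs [ 0.6002 -0.3223]
43.5 -> 47.0 [[-0.04, 0.15], [-0.07, 0.3], [-0.1, 0.45], [-0.13, 0.6]] abs [ 0.6014 -0.3163]
47.0 -> 50.5 [[-0.03, 0.15], [-0.05, 0.3], [-0.07, 0.45], [-0.09, 0.6]] abs [ 0.6023 -0.3103]
50.5 -> 54.0 [[-0.02, 0.15], [-0.03, 0.3], [-0.04, 0.46], [-0.05, 0.61]] abs [ 0.6028 -0.3042]
54.0 -> 57.5 [[-0.01, 0.15], [-0.01, 0.31], [-0.02, 0.46], [-0.02, 0.61]] abs [ 0.603  -0.2981]
57.5 -> 61.0 [[0.0, 0.15], [0.01, 0.31], [0.01, 0.46], [0.02, 0.61]] abs [ 0.6028 -0.292 ]
61.0 -> 64.5 [[0.01, 0.15], [0.02, 0.3], [0.04, 0.46], [0.06, 0.61]] abs [ 0.6022 -0.2859]
64.5 -> 68.0 [[0.02, 0.15], [0.04, 0.3], [0.07, 0.45], [0.1, 0.6]] abs [ 0.6012 -0.2799]
68.0 -> 71.5 [[0.03, 0.15], [0.06, 0.3], [0.1, 0.45], [0.13, 0.6]] abs [ 0.5999 -0.2739]
71.5 -> 75.0 [[0.04, 0.15], [0.08, 0.29], [0.12, 0.44], [0.17, 0.59]] abs [ 0.5982 -0.268 ]
75.0 -> 78.5 [[0.05, 0.15], [0.1, 0.29], [0.15, 0.43], [0.2, 0.58]] abs [ 0.5962 -0.2623]
```

Call:
carry_out --pt "-0.22 0.14 0 0 1" --pt "-0.43 0.3 0 0 1" --pt "-0.64 0.45 0 0 1" --pt "-0.85 0.61 0 0 1" --pt "-1.05 0.78 0 0 1" --pt "-1.25 0.95 0 0 1" --pt "-1.44 1.13 0 0 1" --pt "-1.63 1.31 0 0 1" --pt "-1.63 1.31 0 0 1"

```text
t: 9.43
position: [0.5737, -0.3699, 0.0626]
eef_rot: [-0.0, 1.0, -0.001, 0.0]
contact_force: [0.9, -2.1, 5.5]
grip_width: 0.018
finger_force: 20.0
```

Call:
carry_out --pt "-0.11 0.11 0.05 0 1" --pt "-0.21 0.22 0.05 0 1" --pt "-0.32 0.33 0.05 0 1" --pt "-0.42 0.44 0.05 0 1" --pt "-0.42 0.44 0.05 0 1"

```text
t: 10.05
position: [0.578, -0.3658, 0.0625]
eef_rot: [-0.0, 1.0, -0.001, 0.001]
contact_force: [0.3, -1.9, 7.0]
grip_width: 0.0173
finger_force: 20.0
```

Call:
carry_out --pt "-0.1 0.11 0.03 0 1" --pt "-0.2 0.23 0.03 0 1" --pt "-0.3 0.35 0.03 0 1" --pt "-0.39 0.47 0.03 0 1" --pt "-0.39 0.47 0.03 0 1"

```text
t: 10.68
position: [0.582, -0.3613, 0.0625]
eef_rot: [-0.0, 1.0, -0.001, 0.001]
contact_force: [-0.4, -3.2, 9.3]
grip_width: 0.0178
finger_force: 20.0
```

Call:
carry_out --pt "-0.09 0.12 0 0 1" --pt "-0.19 0.24 0 0 1" --pt "-0.27 0.37 0 0 1" --pt "-0.36 0.49 0 0 1" --pt "-0.36 0.49 0 0 1"

```text
t: 11.3
position: [0.5856, -0.3563, 0.0625]
eef_rot: [-0.0, 1.0, -0.001, 0.001]
contact_force: [-0.7, -2.9, 9.1]
grip_width: 0.0176
finger_force: 20.0
```

Call:
carry_out --pt "-0.09 0.13 0 0 1" --pt "-0.17 0.25 0 0 1" --pt "-0.25 0.38 0 0 1" --pt "-0.33 0.51 0 0 1" --pt "-0.33 0.51 0 0 1"

```text
t: 11.92
position: [0.5889, -0.3512, 0.0625]
eef_rot: [-0.0, 1.0, -0.001, 0.001]
contact_force: [1.3, -2.8, 8.0]
grip_width: 0.0176
finger_force: 20.0
```

Call:
carry_out --pt "-0.08 0.13 0 0 1" --pt "-0.15 0.26 0 0 1" --pt "-0.23 0.4 0 0 1" --pt "-0.3 0.53 0 0 1" --pt "-0.3 0.53 0 0 1"

```text
t: 12.55
position: [0.592, -0.3459, 0.0625]
eef_rot: [-0.0, 1.0, -0.001, 0.001]
contact_force: [-0.6, -2.8, 7.7]
grip_width: 0.0178
finger_force: 20.0
```

Call:
carry_out --pt "-0.07 0.14 0.02 0 1" --pt "-0.14 0.27 0.02 0 1" --pt "-0.2 0.41 0.02 0 1" --pt "-0.27 0.55 0.02 0 1" --pt "-0.27 0.55 0.02 0 1"

```text
t: 13.18
position: [0.5947, -0.3404, 0.0625]
eef_rot: [-0.0, 1.0, -0.001, 0.001]
contact_force: [-0.6, -3.1, 9.4]
grip_width: 0.018
finger_force: 20.0
```

Call:
carry_out --pt "-0.06 0.14 0 0 1" --pt "-0.12 0.28 0 0 1" --pt "-0.18 0.42 0 0 1" --pt "-0.23 0.56 0 0 1" --pt "-0.23 0.56 0 0 1"

```text
t: 13.8
position: [0.5971, -0.3348, 0.0625]
eef_rot: [-0.0, 1.0, -0.001, 0.001]
contact_force: [0.3, -3.0, 9.5]
grip_width: 0.0173
finger_force: 20.0
```

Call:
carry_out --pt "-0.05 0.14 0 0 1" --pt "-0.1 0.29 0 0 1" --pt "-0.15 0.43 0 0 1" --pt "-0.2 0.58 0 0 1" --pt "-0.2 0.58 0 0 1"

```text
t: 14.42
position: [0.5992, -0.329, 0.0625]
eef_rot: [-0.0, 1.0, -0.001, 0.001]
contact_force: [0.2, -2.2, 9.8]
grip_width: 0.0176
finger_force: 20.0
```

Call:
carry_out --pt "-0.04 0.15 0 0 1" --pt "-0.09 0.29 0 0 1" --pt "-0.13 0.44 0 0 1" --pt "-0.16 0.59 0 0 1" --pt "-0.16 0.59 0 0 1"

```text
t: 15.05
position: [0.6009, -0.3231, 0.0625]
eef_rot: [-0.0, 1.0, -0.001, 0.001]
contact_force: [1.4, -3.6, 9.8]
grip_width: 0.0174
finger_force: 20.0
```

Call:
carry_out --pt "-0.04 0.15 0 0 1" --pt "-0.07 0.3 0 0 1" --pt "-0.1 0.45 0 0 1" --pt "-0.13 0.6 0 0 1" --pt "-0.13 0.6 0 0 1"

```text
t: 15.68
position: [0.6022, -0.317, 0.0625]
eef_rot: [-0.0, 1.0, -0.001, 0.001]
contact_force: [1.7, -2.1, 9.0]
grip_width: 0.0177
finger_force: 20.0
```

Call:
carry_out --pt "-0.02 0.15 0 0 1" --pt "-0.04 0.3 0 0 1" --pt "-0.06 0.45 0 0 1" --pt "-0.07 0.6 0 0 1" --pt "-0.07 0.6 0 0 1"

```text
t: 16.3
position: [0.603, -0.311, 0.0625]
eef_rot: [-0.0, 1.0, -0.001, 0.001]
contact_force: [0.8, -3.2, 9.1]
grip_width: 0.0178
finger_force: 20.0
```

Call:
carry_out --pt "-0.02 0.15 0 0 1" --pt "-0.03 0.3 0 0 1" --pt "-0.04 0.46 0 0 1" --pt "-0.04 0.61 0 0 1" --pt "-0.04 0.61 0 0 1"

```text
t: 16.92
position: [0.6036, -0.3049, 0.0625]
eef_rot: [-0.001, 1.0, -0.001, 0.002]
contact_force: [1.7, -2.1, 8.7]
grip_width: 0.0177
finger_force: 20.0
```

Call:
carry_out --pt "-0.01 0.15 0 0 1" --pt "-0.01 0.31 0 0 1" --pt "-0.01 0.46 0 0 1" --pt "-0.01 0.61 0 0 1" --pt "-0.01 0.61 0 0 1"

```text
t: 17.55
position: [0.6037, -0.2987, 0.0625]
eef_rot: [-0.0, 1.0, -0.001, 0.002]
contact_force: [0.3, -2.1, 9.4]
grip_width: 0.0177
finger_force: 20.0
```

Call:
carry_out --pt "0 0.15 0 0 1" --pt "0.01 0.31 0 0 1" --pt "0.01 0.46 0 0 1" --pt "0.02 0.61 0 0 1" --pt "0.02 0.61 0 0 1"

```text
t: 18.18
position: [0.6035, -0.2925, 0.0624]
eef_rot: [-0.0, 1.0, -0.001, 0.002]
contact_force: [1.6, -1.2, 8.3]
grip_width: 0.0172
finger_force: 20.0
```

Call:
carry_out --pt "0.01 0.15 0 0 1" --pt "0.02 0.3 0 0 1" --pt "0.04 0.46 0 0 1" --pt "0.06 0.61 0 0 1" --pt "0.06 0.61 0 0 1"

```text
t: 18.8
position: [0.6015, -0.2854, 0.0603]
eef_rot: [-0.0, 1.0, 0.0, -0.0]
contact_force: [3.2, 0.3, 0.8]
grip_width: 0.0175
finger_force: 20.0
```

The tip dropped (z −2 mm, press force gone). I'll sink it gently.

Call:
carry_out --pt "0 0 0.1 0 1" --pt "0 0 0.2 0 1" --pt "0 0 0.3 0 1" --pt "0 0 0.3 0 1"

```text
t: 19.3
position: [0.6013, -0.2859, 0.0572]
eef_rot: [0.0, 1.0, 0.0, -0.0]
contact_force: [4.4, -0.3, -2.1]
grip_width: 0.0174
finger_force: 20.0
```

Call:
carry_out --pt "-0.05 0 0.1 0 1" --pt "-0.05 0 0.2 0 1" --pt "-0.05 0 0.3 0 1" --pt "-0.05 0 0.4 0 1" --pt "-0.05 0 0.4 0 1"

```text
t: 19.92
position: [0.6017, -0.2858, 0.0532]
eef_rot: [0.0, 1.0, 0.0, -0.0]
contact_force: [2.2, 0.2, -2.4]
grip_width: 0.0174
finger_force: 20.0
```

Call:
carry_out --pt "0 0 0.1 0 1" --pt "0 0 0.2 0 1" --pt "0 0 0.3 0 1" --pt "0 0 0.3 0 1"

```text
t: 20.42
position: [0.6019, -0.2858, 0.0504]
eef_rot: [-0.0, 1.0, 0.0, -0.0]
contact_force: [2.2, -0.2, -1.0]
grip_width: 0.0179
finger_force: 20.0
```

Call:
carry_out --pt "0 0 0.05 0 1" --pt "0 0 0.1 0 1" --pt "0 0 0.15 0 1" --pt "0 0 0.15 0 1"

```text
t: 20.92
position: [0.6022, -0.286, 0.0496]
eef_rot: [-0.0, 1.0, -0.0, 0.0]
contact_force: [1.9, 0.2, 6.6]
grip_width: 0.0178
finger_force: 20.0
```

Collar seated at z = 0.0496 with a 6.6 N reaction. Releasing and backing away straight up.

Call:
carry_out --pt "0 0 -0.05 0 -1" --pt "0 0 -0.05 0 -1" --pt "0 0 -0.05 0 -1" --pt "0 0 -0.05 0 -1" --pt "0 0 -0.05 0 -1" --pt "0 0 -0.05 0 -1" --pt "0 0 -0.05 0 -1" --pt "0 0 -3 0 -1" --pt "0 0 -8 0 -1" --pt "0 0 -13 0 -1" --pt "0 0 -13 0 -1" --pt "0 0 -13 0 -1"

```text
t: 22.42
position: [0.6017, -0.2857, 0.179]
eef_rot: [0.0, 1.0, 0.0, 0.0]
contact_force: [0.0, 0.0, 0.3]
grip_width: 0.0877
finger_force: 0.0
```

Call:
carry_out --pt "6 0 -3 0 -1" --pt "12 0 -3 0 -1" --pt "12 0 -3 0 -1" --pt "12 0 -3 0 -1"

```text
t: 22.92
position: [0.4817, -0.2859, 0.2086]
eef_rot: [0.0, 1.0, 0.0, -0.0]
contact_force: [0.7, -1.0, 0.5]
grip_width: 0.0874
finger_force: 0.0
```

```bash
python3 - <<'E'
from h import *
p,d=grab('scene')
A=cv2.resize(p[130:280,185:335],(600,600),interpolation=cv2.INTER_CUBIC)
cv2.imwrite('pics/c3.png',A[:,:,::-1])
f=lambda q:(proj('scene',q)-[185,130])*4
print('collar top/grip top exp',f([.602,-.286,.046]),f([.602,-.286,.092]));s=arm.sense();print(s['t'],s['position'],s['grip_width'])
E
```

```text
collar top/grip top exp [207.2994533  225.84037002] [206.08135116 178.00948048]
22.975 [ 0.48235766 -0.28589148  0.20842252] 0.08756170072411842
```

View pics/c3.png

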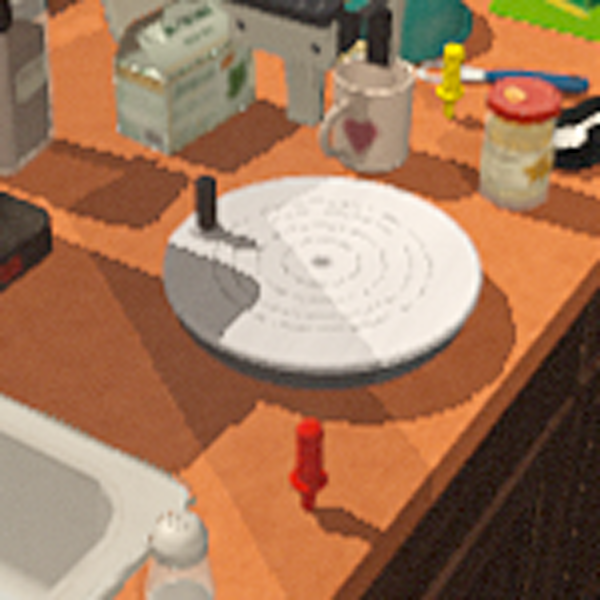

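The pin stands home in the rim hole: its base is at crop (208,227) and its top at (206,178), matching the predicted pixels for a collar lying flat on the top. The jar, mug and shaker are undisturbed.

```bash
python3 -c "
from plant import arm
print(arm.finish_job())"
```

```text
the job is handed in; nothing more can be done
None
```

The turntable should be locked: the pin dropped into a stop hole after about 63° of turn, sits with its collar flat on the top and has been let go, with the jar, mug and shaker where they were (handed in at about 23 s; no verdict was returned).

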